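# Find the bookend that still grips and close the cookbook row with it

## Task

Two of the three bookends on the cork mat have soles gone slippery: slide them a little on the mat, feel which one drags hard, and leave the two slippery ones standing on the mat without lifting them. Stand the one that grips on the table at the free side of the cookbook row, its steel upright about square and centred on the red book, and press it gently up against the book until it is snug, without shoving the row along or knocking any book, the mug or the tin.

Things in the scene. Friction and masses are not known exactly. Their poses are not given: they have to be found in the camera images.
- mat: thin cork mat, 180 (x) x 350 (y) x 4 mm, fixed to the table; origin under its centre, x away from the robot, y to the left. Three identical-looking bookends stand on it. Two have soles gone hard and slippery, one still grips; which stands where changes and cannot be seen. Only their starting spots are tracked, not the bookends
- spot_left (a point): point on the mat's top under the centre of the left-hand bookend at the start, true to about 4 mm and 0.03 rad; x runs along the bookend away from the robot, z up. Each bookend is 116 mm long in x: an oak block 108 x 46 mm, 44 mm high with its sole (x -58 to +50 mm), then a dark steel upright 8 mm thick, 74 wide, 97 high, whose outer face at x = +58 mm goes against the books
- spot_mid (a point): the same under the middle bookend, 105 mm from the other spots. A bookend weighs 0.6 to 0.9 kg, balances 6 mm to the upright's side of its centre, and is taken by the block's 46 mm sides. Slid along by its end without bearing down, a slippery one drags with 0.5 to 1.5 N, the gripping one with about 4 to 9 N
- spot_right (a point): the same under the right-hand bookend
- book_3_side (a point): free side of the row: point on the outer (right-hand) cover of the red book, midway along its 125 mm depth, 47 mm above the table. x runs away from the robot along the cover, y square to it into the row, z up. The gripping bookend's upright face belongs here, its block outward, its centre 58 mm out along -y. The table is clear for 150 mm out
- book_1_mid (a point): centre of the blue cookbook, 125 x 40 x 170 mm (depth, thickness, height), loose, 0.45 kg, at the far (left) end of the row
- book_2_mid (a point): centre of the yellow cookbook, 125 x 28 x 155 mm, loose, 0.45 kg, in the middle of the row; gaps between books are about 1 mm
- book_3_mid (a point): centre of the red cookbook, 125 x 34 x 162 mm, loose, 0.45 kg, the last of the row, nothing holding its free side. A push of about 3 N starts it moving, about 14 N the whole row
- row_end: a fourth bookend like the others, already holding the row's far (left) end, loose; origin under its centre
- mug: green and white mug, 78 mm wide, 101 mm high, loose bystander; origin under its centre
- tin: blue and red food tin, 75 mm wide, 110 mm high, loose bystander; origin under its centre

How it is judged:
By the outcome, as a careful person would: the job done as asked, in the order asked, and still so for the second after the job is handed in, with the robot touching nothing.
It also fails if it takes over 67 s, if anything falls off the work surface, if the arm or the gripper's body presses on something with over 40 N, if the wrist force passes 120 N, or if a joint passes its speed limit or range.

## Robot

A 6-joint arm with a two-finger parallel gripper is mounted at the origin on a cart in front of the work surface, level with it; the furniture and walls round the work are solid. World frame = base frame: x ahead of the robot, y to its left, z up, the work surface at z = 0. Lengths are in m, angles in rad, forces in N, time in s.
With the tool pointing down it reaches from about 0.375 to 0.925 m from the base axis. Payload 5.7 kg.
Tool frame: the origin (TCP) lies midway between the tips of the shut fingers; the grasp point (between the pads) lies 19 mm behind it; z points along the fingers, y is the line along which they close (so a half turn about z gives the same grasp; the last joint's range is limited). The gripper opens to 88 mm and grips with 3 to 60 N. Pads are 20 mm wide; open, the fingers measure 115 mm over their backs; the gripper's body (75 mm by 178 mm) begins 61 mm behind the grasp point.
Start: joints at [-1.383, 0.359, 1.51, -0, 1.272, -0.115], TCP at [0.179, -0.573, 0.223] pointing down, gripper open.
Joint ranges: [-2.97, 2.97], [-1.01, 2.36], [0.21, 2.38], [-0.96, 4.11], [0.2, 2.71], [-2.98, 2.98]. Speed limits (rad/s): [2.39, 2.39, 3.14, 3.14, 3.14, 3.14].

## Interface

Orientations are given as a unit quaternion [x, y, z, w].
In Python, from bench import move_ptp, servo_line, goto_joints, move_gripper, sleep, inverse_kinematics, capture, PlanningError, close_job, spot_in, silhouettes, current_clock, current_joint_pos, current_qvel, current_joint_torque, current_position, current_orientation, current_force, current_torque, current_finger_gap, current_grip_force gives the robot as it stands. Calls block until the motion is done:
- move_ptp(position, orientation): joint-space move of the TCP to a pose.
- servo_line(position, orientation=None, rate=0.15, contact_N=None): straight line of the TCP; orientation=None keeps the orientation; rate is the mean speed in m/s. With contact_N (N) it stops when the force on the tool has changed by that much, and returns True; else False.
- goto_joints(angles): joint-space move.
- move_gripper(opening): finger opening in m; the grip force is fixed at half the most; returns when the fingers have stopped.
- sleep(seconds).
- inverse_kinematics(position, orientation): joint angles nearest the present ones, or None.
- capture(name): name is "scene" or "top" or "wrist"; returns a dict with "image" (384x512x3 uint8, blue, green, red), "range_z" (384x512 float32, m along the optical axis (not along the pixel's ray), 0 where there is no reading), "intrinsics" (3x3 intrinsics, pixels), "R" (3x3) and "t" (3): a world point X has camera coordinates R X + t. Camera axes: x right, y down, z forward; pixel columns grow to the right and rows downward; lengths in m; the calibration is good to about 2 mm. The wrist camera is an equidistant fisheye: a pixel r from the principal point sees the ray r / f radians off the axis. A picture is of the moment at which its call begins.
A pose or a line that the arm cannot do raises PlanningError and nothing moves.
- close_job(): hands the job in; it is judged then, once.
Trained networks look in the newest picture that a camera, given by its name, has taken for a name from the list of things; names that differ only in an ending like _2 or _b are one class to them, and where a whole thing is asked for, a point or a joint stands for the part that bears it (a point fixed in the world has none). Each returns a list of dicts, best first, with "conf" (0 to 1); they miss things now and then, are a little off and sometimes report something else, mostly with a low value. They report only what shows in the picture. A call takes as long as a camera call.
- spot_in(camera, query): "xy" ([column, row] in pixels, amid what is visible of it).
- silhouettes(camera, query): "region" (384x512 bool, what is visible of it) and "xy" ([column, row] in pixels, amid what is visible of it).
Readings, each from a call of its own:
- current_clock(): time.
- current_joint_pos(): joint angles.
- current_qvel(): joint speeds.
- current_joint_torque(): joint torques, N m.
- current_position(): TCP position.
- current_orientation(): TCP orientation.
- current_force(): force on the tool from outside, world axes, zero at the start.
- current_torque(): the same for the moment, N m.
- current_finger_gap(): finger opening in m.
- current_grip_force(): force on a finger pad.
Only numpy, scipy, OpenCV 4.12 (cv2) and the standard library are available. Lean on these libraries where they do the work, as an engineer would, in place of code of your own. Each camera call takes 0.05 s, during which the arm holds its last target. There are 200 camera calls.

## Working session

There is one attempt and no reset: what is moved stays moved. The work goes in short steps, each a Python script; the robot and the scene stay as the last script left them, time stands still between calls to the robot, and variables do not carry over. Pictures are saved under pics/ and viewed, at most 10 in all, crops included, and the job is handed in when it is done.

```bash
mkdir -p pics; ls
cat > h.py <<'E'
import numpy as np, cv2
from bench import *
def cloud(c):
    z=c["range_z"]; K=c["intrinsics"]; v,u=np.mgrid[:384,:512]
    P=np.stack([(u-K[0,2])/K[0,0]*z,(v-K[1,2])/K[1,1]*z,z],-1)
    W=(P-c["t"])@c["R"]; W[z==0]=np.nan
    return W
E
python3 - <<'E'
from h import *
ims=[]
for n in("scene","top"):
    c=capture(n); cv2.imwrite(f"pics/{n}0.png",c["image"]); np.savez(f"{n}0.npz",**c)
    W=cloud(c)
    print(n,np.round(-c["R"].T@c["t"],3))
    for q in("spot_left","mat","book_3_side","book_1_mid","book_2_mid","book_3_mid","row_end","mug","tin"):
        for d in spot_in(n,q)[:4]:
            u,v=np.round(d["xy"]).astype(int); print(q,round(d["conf"],2),u,v,np.round(W[v,u],3))
print(current_clock(),current_orientation())
E
```

```text
pics
scene [-0.249  0.522  0.821]
spot_left 0.96 255 198 [ 0.517 -0.062  0.008]
mat 0.89 258 198 [ 0.513 -0.071  0.006]
book_3_side 0.57 164 198 [0.546 0.232 0.137]
book_1_mid 0.84 138 205 [0.547 0.306 0.149]
book_2_mid 0.8 156 203 [0.544 0.258 0.133]
book_3_mid 0.93 163 195 [0.542 0.235 0.152]
row_end 0.91 121 238 [0.568 0.367 0.045]
mug 0.94 369 169 [ 0.346 -0.413  0.074]
mug 0.59 257 200 [ 0.508 -0.063  0.004]
tin 0.47 122 236 [0.577 0.361 0.041]
top [ 0.157 -0.043  1.768]
spot_left 0.87 292 201 [ 0.478 -0.168  0.002]
mat 0.72 288 201 [ 0.479 -0.153 -0.003]
book_3_side 0.92 181 159 [0.594 0.219 0.162]
book_1_mid 0.76 160 162 [0.581 0.288 0.169]
book_2_mid 0.57 172 160 [0.593 0.251 0.152]
book_3_mid 0.65 182 161 [0.588 0.216 0.158]
row_end 0.75 142 170 [0.585 0.378 0.044]
mug 0.65 373 234 [ 0.357 -0.459  0.001]
tin 0.8 370 170 [ 0.57  -0.435  0.104]
1.0 [ 9.88557315e-01  1.50845725e-01 -2.47884591e-06 -5.16048134e-05]
```

View pics/scene0.png

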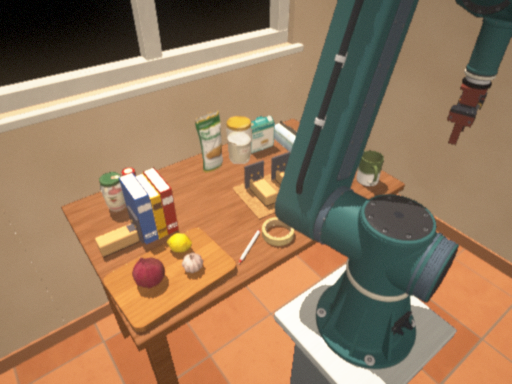

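View pics/top0.png

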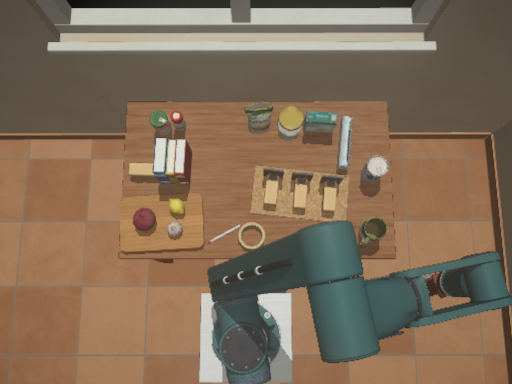

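Run:
```python
from h import *
W=cloud(np.load("top0.npz"))
W2=cloud(np.load("scene0.npz"))
for nm,w in(("top",W),("scene",W2)):
  x,y,z=[w[...,i] for i in range(3)]
  for a,lo,hi in(("block",.036,.052),("steel",.088,.105),("books",.14,.18)):
    m=((z>lo)&(z<hi)&(x>.35)&(x<.75)&(abs(y)<.5)).astype(np.uint8)
    n,l,s,_=cv2.connectedComponentsWithStats(m)
    for i in range(1,n):
        if s[i,4]<12: continue
        p=w[l==i]; r=cv2.minAreaRect((p[:,:2]*1000).astype(np.float32))
        print(nm,a,s[i,4],np.round(p.mean(0),3),"rect",[np.round(q,1) for q in r])
```

```text
top block 12 [0.736 0.294 0.043] rect [array([737.2, 293.5]), array([ 5.8, 31.8]), np.float64(41.5)]
top block 15 [ 0.737 -0.027  0.042] rect [array([736.5, -27.6]), array([38.9,  7.7]), np.float64(74.0)]
top block 41 [ 0.745 -0.267  0.045] rect [array([ 745.2, -268.4]), array([101.8,   6.6]), np.float64(86.0)]
top block 149 [ 0.663 -0.348  0.047] rect [array([ 672.4, -347.1]), array([152.9,  36.2]), np.float64(3.9)]
top block 278 [0.59  0.384 0.043] rect [array([589. , 382.6]), array([47.2, 96.3]), np.float64(1.0)]
top block 28 [ 0.56  -0.438  0.043] rect [array([ 562.3, -438.8]), array([56.6, 14.4]), np.float64(52.4)]
top block 24 [0.551 0.224 0.043] rect [array([549.3, 226.8]), array([26.6, 56.9]), np.float64(32.8)]
top block 330 [ 0.514 -0.089  0.046] rect [array([515.3, -88.6]), array([ 69.1, 109.4]), np.float64(82.8)]
top block 313 [ 0.501 -0.193  0.046] rect [array([ 502.6, -193.7]), array([ 72.8, 110.6]), np.float64(85.2)]
top block 345 [ 0.49  -0.298  0.046] rect [array([ 491.4, -296.5]), array([ 71.9, 111.2]), np.float64(83.6)]
top block 20 [ 0.393 -0.462  0.043] rect [arra
[... 3788 characters left out ...]
ect [array([570. , -96.6]), array([72.4, 10.6]), np.float64(83.6)]
scene steel 95 [0.732 0.32  0.095] rect [array([732.8, 320.9]), array([53.3, 21.2]), np.float64(74.1)]
scene steel 274 [0.563 0.281 0.096] rect [array([579.7, 289.6]), array([159.2,  83.5]), np.float64(39.0)]
scene steel 60 [0.405 0.362 0.094] rect [array([404.3, 360.9]), array([21.5, 19.6]), np.float64(7.7)]
scene books 230 [ 0.722 -0.15   0.155] rect [array([ 723.3, -156.8]), array([87. , 50.7]), np.float64(89.0)]
scene books 195 [ 0.743 -0.041  0.157] rect [array([740. , -45.9]), array([75.3, 19. ]), np.float64(89.5)]
scene books 1304 [0.594 0.262 0.158] rect [array([606. , 258.1]), array([104.4, 129.7]), np.float64(88.0)]
```

The scene picture shows the row at about (150,205) and the three bookends on the mat at about (255–285,165–190). The top view has the row at (170,160) and the bookends at (272,188), (300,192) and (330,195). The measured positions and sizes agree with both. I'll probe the right one first.

```bash
cat >> h.py <<'E'
B={"R":(.4914,-.2968,-.08),"M":(.5026,-.1937,-.08),"L":(.5154,-.0895,-.105)}
def q(psi): return [float(np.cos(psi/2)),float(np.sin(psi/2)),0.,0.]
def pt(b,dx,z,dy=0):
    x,y,a=b; return [x+dx*np.cos(a)-dy*np.sin(a), y+dx*np.sin(a)+dy*np.cos(a), z]
def probe(k):
    b=B[k]; o=q(b[2]); Z=.024
    move_ptp(pt(b,-.085,.07),o)
    servo_line(pt(b,-.085,Z),o,rate=.12)
    f0=np.array(current_force()); u=np.array([np.cos(b[2]),np.sin(b[2]),0])
    for dx in(-.064,-.060,-.056,-.052):
        hit=servo_line(pt(b,dx,Z),o,rate=.03,contact_N=3.0)
        p=np.array(current_position())-np.array([*b[:2],0])
        print(k,dx,hit,"along",round(float(p@u)*1e3,1),"F",np.round(-(np.array(current_force())-f0)@u,2),"t",round(current_clock(),2))
    servo_line(pt(b,-.085,Z),o,rate=.15)
    servo_line(pt(b,-.085,.07),o,rate=.2)
E
python3 - <<'E'
from h import *
for n in("top","scene"):
    w=cloud(np.load(n+"0.npz")).reshape(-1,3)
    w=w[(w[:,2]>.145)&(w[:,2]<.18)&(w[:,1]>.15)&(w[:,1]<.4)&(w[:,0]<.7)]
    xs=np.arange(.55,.66,.01); e=[(x,w[abs(w[:,0]-x)<.006,1].min()) for x in xs]
    ys=np.arange(.21,.31,.01); g=[(y,w[abs(w[:,1]-y)<.006,0].min(),w[abs(w[:,1]-y)<.006,0].max()) for y in ys]
    e=np.array(e); print(n,np.round(np.polyfit(e[:,0]-.605,e[:,1],1),4)); print(np.round(g,3).tolist())
move_gripper(0.0)
probe("R"); print(current_clock())
E
```

```text
top [-0.0335  0.2079]
[[0.21, 0.542, 0.668], [0.22, 0.542, 0.666], [0.23, 0.542, 0.668], [0.24, 0.543, 0.668], [0.25, 0.542, 0.665], [0.26, 0.544, 0.666], [0.27, 0.545, 0.67], [0.28, 0.544, 0.667], [0.29, 0.544, 0.667], [0.3, 0.544, 0.669]]
scene [-0.028   0.2071]
[[0.21, 0.542, 0.665], [0.22, 0.541, 0.667], [0.23, 0.542, 0.665], [0.24, 0.541, 0.667], [0.25, 0.541, 0.67], [0.26, 0.542, 0.67], [0.27, 0.542, 0.671], [0.28, 0.542, 0.671], [0.29, 0.543, 0.671], [0.3, 0.543, 0.668]]
R -0.064 True along -66.2 F 1.03 t 4.95
R -0.06 True along -65.5 F 0.09 t 5.16
R -0.056 True along -65.2 F 0.13 t 5.37
R -0.052 True along -65.1 F 0.24 t 5.58
6.25
```

```bash
cat >> h.py <<'E'
def probe(k,Z=.024):
    b=B[k]; o=q(b[2])
    move_ptp(pt(b,-.085,.07),o)
    servo_line(pt(b,-.085,Z),o,rate=.15)
    f0=np.array(current_force()); u=np.array([np.cos(b[2]),np.sin(b[2]),0])
    for dx,r,c in((-.070,.05,3),(-.055,.02,3),(-.055,.02,3),(-.053,.02,3)):
        hit=servo_line(pt(b,dx,Z),o,rate=r,contact_N=c)
        F=np.array(current_force())-f0
        p=np.array(current_position())-np.array([*b[:2],0])
        print(k,dx,hit,"along",round(float(p@u)*1e3,1),"F",np.round(F,2),"t",round(current_clock(),2))
    servo_line(pt(b,-.085,Z),o,rate=.15)
    servo_line(pt(b,-.085,.07),o,rate=.2)
E
python3 - <<'E'
from h import *
probe("M"); print(current_clock())
E
```

```text
M -0.07 False along -69.3 F [-0.46  1.48 -1.03] t 7.65
M -0.055 False along -54.7 F [ 0.71  1.01 -1.01] t 8.55
M -0.055 False along -54.8 F [-0.04  1.31 -0.37] t 8.8
M -0.053 False along -53.0 F [-0.07  1.45 -0.35] t 9.05
9.8
```

Run:
```python
from h import *
probe("L"); probe("R"); print(current_clock())
b=B["R"]
move_ptp(pt(b,-.02,.17),q(b[2]))
c=capture("wrist"); cv2.imwrite("pics/w1.png",c["image"]); np.savez("w1.npz",**c)
c=capture("top"); cv2.imwrite("pics/t1.png",c["image"]); np.savez("t1.npz",**c)
print(current_clock(),current_position())
```

```text
L -0.07 False along -69.3 F [0.38 0.66 1.43] t 11.22
L -0.055 False along -54.7 F [-0.43  1.03  0.34] t 12.12
L -0.055 False along -54.8 F [-0.01 -0.2  -0.07] t 12.37
L -0.053 False along -53.0 F [-0.24  0.41  0.06] t 12.62
R -0.07 False along -69.4 F [0.16 0.1  0.09] t 15.12
R -0.055 True along -64.5 F [ 0.12 -0.27  0.43] t 15.57
R -0.055 True along -64.4 F [-0.91  0.99 -0.67] t 15.82
R -0.053 True along -64.4 F [ 0.79  1.6  -0.28] t 16.06
16.725
17.375 [ 0.46966545 -0.2939775   0.16780105]
```

View pics/w1.png

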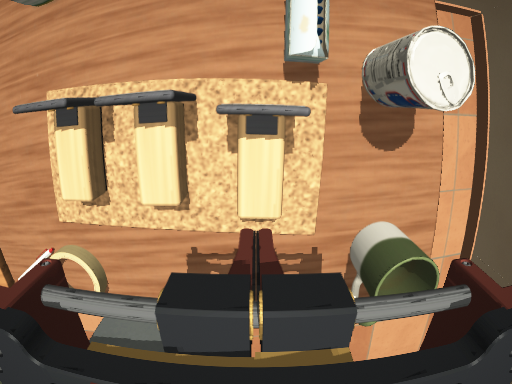

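The wrist picture shows the right bookend (block about 260,180; steel 217–310,110) barely moved and in line. The mid (160,155) and left (80,155) ones were pushed forward, with their uprights looking close together near (96,101). I'll measure the poses from the depth data.

Run:
```python
from h import *
w=cloud(np.load("t1.npz")); x,y,z=[w[...,i] for i in range(3)]
for nm,lo,hi in(("block",.036,.054),("steel",.085,.108)):
    m=((z>lo)&(z<hi)&(x>.40)&(x<.63)&(y>-.36)&(y<0)).astype(np.uint8)
    n,l,s,_=cv2.connectedComponentsWithStats(m)
    for i in range(1,n):
        if s[i,4]<20: continue
        p=w[l==i]; r=cv2.minAreaRect((p[:,:2]*1000).astype(np.float32)); print(nm,s[i,4],np.round(p.mean(0),3),[np.round(v,1) for v in r])
# wrist (fisheye)
c=np.load("w1.npz"); K=c["intrinsics"]; Z=c["range_z"]; v,u=np.mgrid[:384,:512]
a=(u-K[0,2])/K[0,0]; b=(v-K[1,2])/K[1,1]; r=np.hypot(a,b); k=np.tan(r)/np.maximum(r,1e-9)
W=(np.stack([a*k*Z,b*k*Z,Z],-1)-c["t"])@c["R"]; W[Z==0]=np.nan
x,y,z=[W[...,i] for i in range(3)]
for nm,lo,hi in(("block",.042,.054),("steel",.09,.108)):
    m=((z>lo)&(z<hi)&(x>.42)&(x<.65)&(y>-.36)&(y<.02)).astype(np.uint8)
    n,l,s,_=cv2.connectedComponentsWithStats(m)
    for i in range(1,n):
        if s[i,4]<60: continue
        p=W[l==i]; r=cv2.minAreaRect((p[:,:2]*1000).astype(np.float32)); print("w",nm,s[i,4],np.round(p.mean(0),3),[np.round(v,1) for v in r])
```

```text
block 364 [ 0.528 -0.09   0.047] [array([528.3, -90. ]), array([ 69.6, 110.7]), np.float64(84.0)]
block 217 [ 0.532 -0.192  0.047] [array([ 521.6, -196.3]), array([50.5, 98.5]), np.float64(86.7)]
block 74 [ 0.468 -0.3    0.047] [array([ 470.9, -300.6]), array([54.9, 28.4]), np.float64(49.2)]
steel 64 [ 0.584 -0.097  0.097] [array([584.7, -96. ]), array([71.1, 11.8]), np.float64(80.7)]
steel 61 [ 0.572 -0.198  0.098] [array([ 572.4, -197.8]), array([70.2,  9.7]), np.float64(84.6)]
w block 645 [ 0.622 -0.345  0.049] [array([ 624.5, -349.9]), array([23.7, 50.3]), np.float64(85.7)]
w block 4361 [ 0.518 -0.2    0.048] [array([ 519.2, -205.1]), array([ 59.6, 114.5]), np.float64(85.6)]
w block 3018 [ 0.53  -0.097  0.048] [array([528.6, -94.1]), array([ 46.5, 107.6]), np.float64(83.9)]
w block 4826 [ 0.495 -0.301  0.048] [array([ 492.3, -301.3]), array([ 46.7, 106.9]), np.float64(84.5)]
w steel 810 [ 0.573 -0.205  0.1  ] [array([ 573.2, -202.4]), array([74.2,  8.4]), np.float64(85.3)]
w steel 526 [ 0.585 -0.106  0.099] [array([ 586. , -100.5]), array([73.4,  9.1]), np.float64(84.0)]
w steel 997 [ 0.551 -0.307  0.1  ] [array([ 551. , -307.1]), array([73.3,  8.8]), np.float64(84.5)]
```

Run:
```python
from h import *
b=(.4965,-.3003,-.096); o=q(b[2]); Z=.014
move_gripper(.088)
move_ptp(pt(b,.002,.075),o); servo_line(pt(b,.002,Z),o,rate=.1)
move_gripper(0.0); print("gap",current_finger_gap(),current_grip_force(),current_position(),current_clock())
p=list(current_position()); p[2]=.15; servo_line(p,o,rate=.15)
print("gap",current_finger_gap(),current_force())
f=(.6045,.2075,np.pi/2-.030)
move_ptp(pt(f,-.118-.002+.004,.12),q(f[2]))
for n in("wrist","top"):
    c=capture(n); cv2.imwrite(f"pics/{n}2.png",c["image"]); np.savez(n+"2.npz",**c)
print(current_position(),current_finger_gap(),current_clock())
c=np.load("wrist2.npz"); K=c["intrinsics"]; Zr=c["range_z"]; v,u=np.mgrid[:384,:512]
a=(u-K[0,2])/K[0,0]; bb=(v-K[1,2])/K[1,1]; r=np.hypot(a,bb); k=np.tan(r)/np.maximum(r,1e-9)
W=(np.stack([a*k*Zr,bb*k*Zr,Zr],-1)-c["t"])@c["R"]; W[Zr==0]=np.nan
for nm,w in(("w",W),("t",cloud(np.load("top2.npz")))):
    w=w.reshape(-1,3); s=w[(w[:,2]>.145)&(w[:,2]<.178)&(w[:,1]>.19)&(w[:,1]<.34)&(w[:,0]>.5)&(w[:,0]<.71)]
    e=np.array([(x,s[abs(s[:,0]-x)<.006,1].min()) for x in np.arange(.55,.66,.01) if (abs(s[:,0]-x)<.006).any()])
    print(nm,len(s),np.round(np.polyfit(e[:,0]-.605,e[:,1],1),4) if len(e)>3 else e)
    t=s[s[:,1]<.235]; print(np.round(np.percentile(t[:,0],[0,1,99,100]),4) if len(t) else 0)
    st=w[(w[:,2]>.19)&(w[:,2]<.22)&(w[:,1]>.08)&(w[:,1]<.2)&(abs(w[:,0]-.6)<.07)]
    if len(st)>20: print("steel",len(st),st.mean(0),cv2.minAreaRect((st[:,:2]*1000).astype(np.float32)))
```

```text
gap 0.04589904100574732 30.00020205974579 [ 0.49864812 -0.30091682  0.01409353] 20.7167
gap 0.04590750011122437 [ 0.18601083  0.55404664 -7.69045523]
[0.60134177 0.09021893 0.12009857] 0.04553376385350468 23.3833
w 10660 [-0.0368  0.2055]
[0.5437 0.5456 0.6659 0.6681]
steel 22388 [0.60111298 0.12911545 0.20947538] ((599.994140625, 114.27096557617188), (68.28404998779297, 139.998779296875), 89.95893096923828)
t 955 [-0.0556  0.2236]
[0.5435 0.5442 0.6663 0.6668]
steel 51 [0.59453744 0.14372252 0.20492431] ((595.66845703125, 145.2173309326172), (67.95718383789062, 19.609683990478516), 14.511797904968262)
```

View pics/wrist2.png

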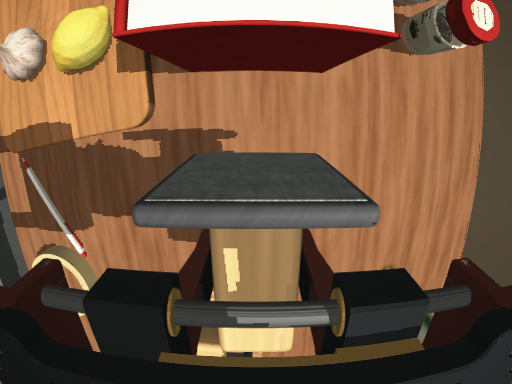

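The wrist view shows the held bookend's steel at columns 135–378 (centre 256), and the red book's top at 118–397 (centre 258). It is centred and square, so I'll bring it up to the book.

```bash
cat >> h.py <<'E'
f=(.605,.2065,np.pi/2-.032)
E
python3 - <<'E'
from h import *
o=q(f[2]); Z=.0112
servo_line(pt(f,-.086,.05),o,rate=.15)
print(servo_line(pt(f,-.086,Z),o,rate=.06,contact_N=8),current_position()[2])
servo_line(pt(f,-.068,Z),o,rate=.05)
f0=np.array(current_force())
for i in range(3):
    h=servo_line(pt(f,-.046,Z),o,rate=.012,contact_N=2.3)
    p=np.array(current_position())
    print(h,np.round(p,4),np.round(np.array(current_force())-f0,2),"face gap nominal",round(f[1]-p[1]-.056,4),round(current_clock(),2))
    if h and f[1]-p[1]-.056<.006: break
for n in("wrist","top"):
    c=capture(n); cv2.imwrite(f"pics/{n}3.png",c["image"]); np.savez(n+"3.npz",**c)
E
```

```text
True 0.010073290916014551
True [0.602  0.1512 0.01  ] [ 1.52 -1.18  8.16] face gap nominal -0.0007 26.34
```

View pics/wrist3.png

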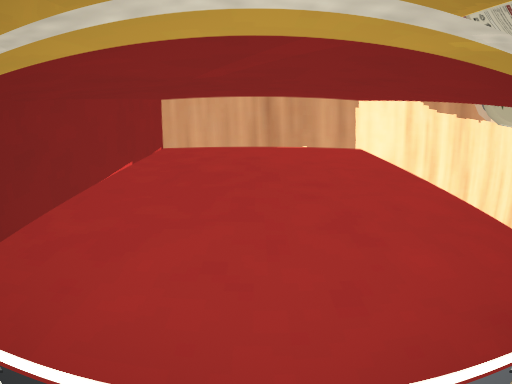

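The wrist camera is now buried in the red cover, so that view is no use. I'll check with the top and scene views.

Run:
```python
from h import *
c2=capture("scene")
a=np.load("top3.npz")["image"][110:220,110:240]; s=c2["image"][140:270,80:240]
cv2.imwrite("pics/m3.png",np.hstack([cv2.resize(a,(390,330),interpolation=3),cv2.resize(s,(406,330),interpolation=3)]))
for nm,w in(("t",cloud(np.load("top3.npz"))),("s",cloud(c2))):
    w=w.reshape(-1,3); s=w[(w[:,2]>.145)&(w[:,2]<.178)&(w[:,1]>.19)&(w[:,1]<.34)&(w[:,0]>.5)&(w[:,0]<.71)]
    print(nm,np.round([(y,s[abs(s[:,1]-y)<.006,0].min()) for y in np.arange(.21,.31,.02) if (abs(s[:,1]-y)<.006).any()],3).tolist(),np.round(np.percentile(s[:,1],[0,.5,99.5,100]),4))
print(current_force(),current_position(),current_finger_gap(),current_clock())
w=cloud(np.load("scene0.npz")).reshape(-1,3); s=w[(w[:,2]>.145)&(w[:,2]<.178)&(w[:,1]>.19)&(w[:,1]<.34)&(w[:,0]>.5)&(w[:,0]<.71)];print(np.round(np.percentile(s[:,1],[0,.5,99.5,100]),4))
```

```text
t [[0.21, 0.59], [0.23, 0.614], [0.27, 0.545], [0.29, 0.545]] [0.2085 0.2092 0.3136 0.3152]
s [[0.21, 0.541], [0.23, 0.542], [0.25, 0.543], [0.27, 0.543], [0.29, 0.543]] [0.2065 0.2071 0.3117 0.3124]
[-1.00247418  1.77645922  3.93142417] [0.60203801 0.15118936 0.01006895] 0.04562477731261928 26.4917
[0.2041 0.2065 0.3116 0.3118]
```

View pics/m3.png

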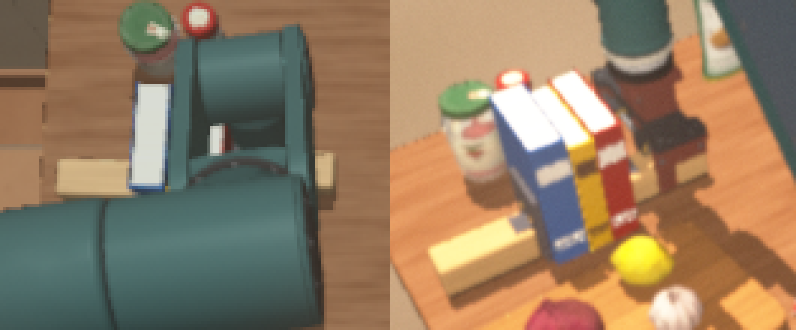

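The row hasn't moved and the bookend is standing. I'll release it, back out and look.

Run:
```python
from h import *
o=q(f[2])
move_gripper(.088); print(current_force())
servo_line(pt(f,-.056,.065),o,rate=.1)
servo_line(pt(f,-.160,.09),o,rate=.2)
c=capture("wrist"); cv2.imwrite("pics/w4.png",c["image"]); np.savez("w4.npz",**c)
c2=capture("scene"); np.savez("s4.npz",**c2)
K=c["intrinsics"]; Zr=c["range_z"]; v,u=np.mgrid[:384,:512]
a=(u-K[0,2])/K[0,0]; bb=(v-K[1,2])/K[1,1]; r=np.hypot(a,bb); k=np.tan(r)/np.maximum(r,1e-9)
W=(np.stack([a*k*Zr,bb*k*Zr,Zr],-1)-c["t"])@c["R"]; W[Zr==0]=np.nan; w=W.reshape(-1,3)
for nm,lo,hi in(("block",.038,.05),("steel",.088,.104)):
    s=w[(w[:,2]>lo)&(w[:,2]<hi)&(w[:,1]>.08)&(w[:,1]<.203)&(abs(w[:,0]-.6)<.045)]
    if len(s)>20: print(nm,len(s),np.round(s.mean(0),4),cv2.minAreaRect((s[:,:2]*1000).astype(np.float32)))
s=w[(w[:,2]>.11)&(w[:,2]<.15)&(abs(w[:,0]-.605)<.055)&(w[:,1]>.17)&(w[:,1]<.22)]; e=np.polyfit(s[:,0]-.605,s[:,1],1); print("cover",len(s),e)
print(current_position(),current_clock())
```

```text
[-0.35672979  0.16100234 -0.21496375]
block 9946 [0.6025 0.1466 0.0441] ((602.7781982421875, 145.31959533691406), (108.97648620605469, 72.23736572265625), 88.35342407226562)Traceback (most recent call last):
  File "<stdin>", line 14, in <module>
    raise TypeError("expected non-empty vector for x")
TypeError: expected non-empty vector for x
```

View pics/w4.png

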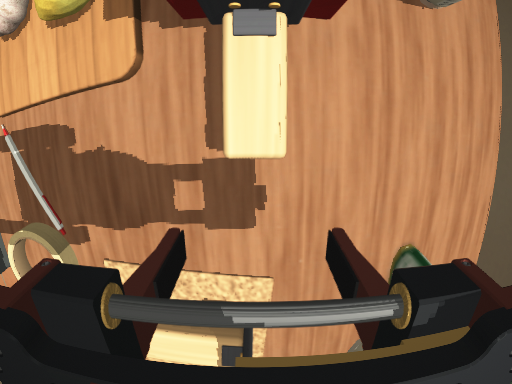

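The bookend stands square. From the block its face comes out at y≈0.207, which matches the cover. I'll look straight down into the joint to judge snugness.

Run:
```python
from h import *
c=np.load("w4.npz"); cam=-c["R"].T@c["t"]; p=np.array(current_position()); d=cam-p; print("cam off",np.round(d,3))
o=q(f[2]); tgt=np.array([.605,.196,.30])-d; tgt[2]=max(tgt[2],.19)
servo_line([p[0],p[1],tgt[2]],o,rate=.25); servo_line(tgt.tolist(),o,rate=.2)
c=capture("wrist"); np.savez("w5.npz",**c)
im=c["image"]; K=c["intrinsics"]
def px(X):
    q_=c["R"]@X+c["t"]; r=np.hypot(q_[0],q_[1]); th=np.arctan2(r,q_[2]); return K[:2,2]+np.diag(K)[:2]*th*q_[:2]/max(r,1e-9)
a=px(np.array([.605,.207,.097])); print(a)
for X in((.565,.207,.097),(.645,.207,.097)): print(px(np.array(X)))
u,v=a.astype(int); print(-c["R"].T@c["t"],current_clock())
u0,v0=max(u-100,0),max(v-75,0)
cv2.imwrite("pics/w5.png",cv2.resize(im[v0:v0+150,u0:u0+200],None,fx=4,fy=4,interpolation=cv2.INTER_CUBIC)); print(u0,v0)
```

```text
cam off [0.003 0.081 0.162]
[256.97087645  93.34490045]
[209.58048333  95.60583573]
[304.35840848  92.77979099]
[0.60403817 0.19697102 0.35053378] 29.8667
156 18
```

View pics/w5.png

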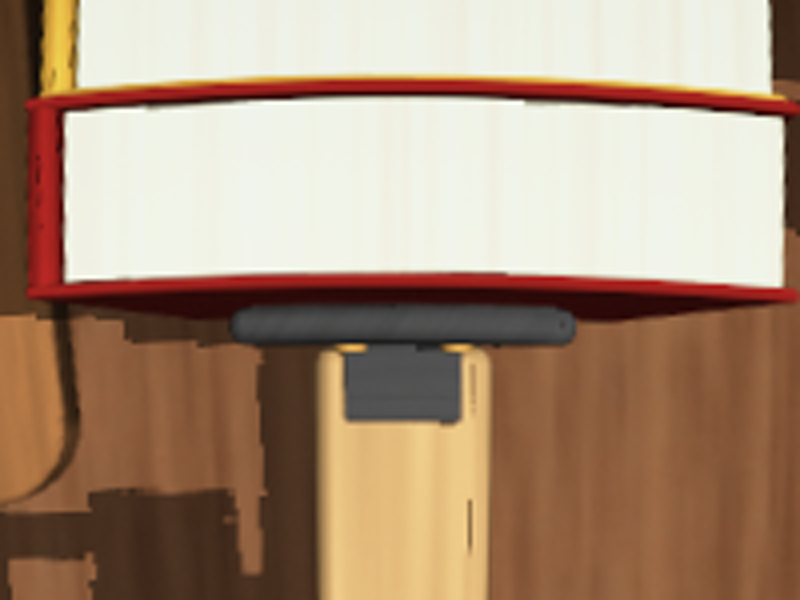

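Looking straight down, the steel edge (crop rows 305–345, columns 232–575) lies against or within about 1 mm of the red cover, centred to about 2 mm and square. I'll give it a gentle push from its end, stepping the force up, to make it snug.

Run:
```python
from h import *
o=q(f[2]); p=current_position()
servo_line(pt(f,-.150,.19),o,rate=.25); move_gripper(0.0)
servo_line(pt(f,-.150,.02),o,rate=.2)
s=lambda:(np.array(current_position())-np.array([f[0],f[1],0]))@np.array([np.cos(f[2]),np.sin(f[2]),0])
h=servo_line(pt(f,-.118,.02),o,rate=.03,contact_N=3); a=s(); print(h,a)
if h:
  for F in(4.5,5.5,6.5,7.5,8.5,9.5):
    h=servo_line(pt(f,s()+.0025,.02),o,rate=.006,contact_N=F); b=s(); print(F,h,round((b-a)*1e3,2),np.round(current_force(),1))
    if not h or b-a>.0012: break
servo_line(pt(f,-.150,.02),o,rate=.1); servo_line(pt(f,-.150,.19),o,rate=.25)
c=np.load("w5.npz"); cam=-c["R"].T@c["t"]
servo_line(list(p),o,rate=.25)
c=capture("wrist"); cv2.imwrite("pics/w6.png",cv2.resize(c["image"][18:168,156:356],None,fx=4,fy=4,interpolation=cv2.INTER_CUBIC)); print(current_clock())
```

```text
True -0.12622964832292372
4.5 True 0.12 [ 0.2 -0.1  0.4]
5.5 True 0.11 [0.1 0.7 0.6]
6.5 True 0.07 [ 0.6 -0.5 -0.4]
7.5 True 0.17 [ 0.4 -0.5  0.1]
8.5 True 0.7 [-0.1 -0.5 -0.8]
9.5 True 1.03 [-0.1  0.1  1. ]
37.9167
```

View pics/w6.png

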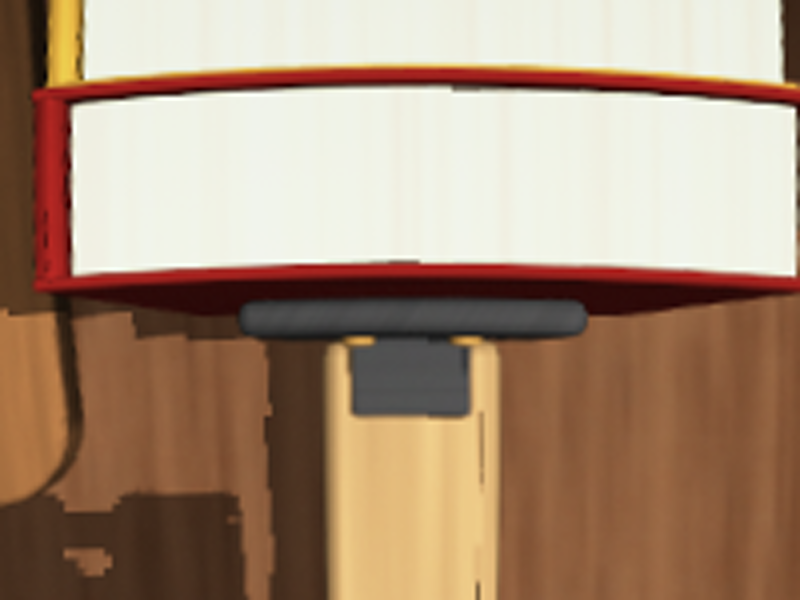

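Relative to the cover, the upright looks much as it did, and the last steps moved it only about 1 mm. I'll do one last push at just above the bookend's maximum drag, limited in travel, then check the row.

Run:
```python
from h import *
o=q(f[2]); s=lambda:(np.array(current_position())-np.array([f[0],f[1],0]))@np.array([np.cos(f[2]),np.sin(f[2]),0])
servo_line(pt(f,-.150,.19),o,rate=.3); servo_line(pt(f,-.150,.02),o,rate=.25)
servo_line(pt(f,-.1275,.02),o,rate=.06)
h=servo_line(pt(f,-.1225,.02),o,rate=.012,contact_N=3); a=s(); print(h,a)
for F in(9.5,10.5):
    h=servo_line(pt(f,a+.002,.02),o,rate=.006,contact_N=F); print(F,h,round((s()-a)*1e3,2))
servo_line(pt(f,-.150,.02),o,rate=.15); servo_line(pt(f,-.160,.19),o,rate=.3)
servo_line([.45,-.15,.22],o,rate=.3)
for n in("top","scene"):
    c=capture(n); cv2.imwrite(f"pics/{n}7.png",c["image"])
    for nm,cc in(("0",np.load(n+"0.npz")),("7",c)):
        w=cloud(cc).reshape(-1,3); S=w[(w[:,2]>.145)&(w[:,2]<.178)&(w[:,1]>.19)&(w[:,1]<.34)&(w[:,0]>.5)&(w[:,0]<.71)]
        e=np.array([(x,S[abs(S[:,0]-x)<.006,1].min(),S[abs(S[:,0]-x)<.006,1].max()) for x in np.arange(.55,.66,.01) if (abs(S[:,0]-x)<.006).any()])
        print(n,nm,len(S),"edge y right/left",np.round(e[:,1:].mean(0),4),np.round(np.polyfit(e[:,0],e[:,1],1)[0],3),"x",np.round(np.percentile(S[:,0],[1,99]),4))
        S=w[(w[:,2]>.088)&(w[:,2]<.105)&(w[:,1]>.15)&(w[:,1]<.225)&(abs(w[:,0]-.604)<.045)]
        if len(S)>5: print("  steel",len(S),S.mean(0))
print(current_clock())
```

```text
True -0.12514593100620527
9.5 False 0.09
10.5 False 0.12
top 0 1124 edge y right/left [0.2081 0.3118] -0.034 x [0.5438 0.667 ]
  steel 18 [0.60005356 0.20866475 0.09612838]
top 7 1104 edge y right/left [0.2106 0.3122] -0.023 x [0.5442 0.667 ]
  steel 62 [0.60482142 0.20742321 0.09533107]
scene 0 1234 edge y right/left [0.2072 0.3102] -0.028 x [0.5421 0.6667]
scene 7 1220 edge y right/left [0.2095 0.3109] -0.025 x [0.5424 0.667 ]
42.8083
```

View pics/top7.png

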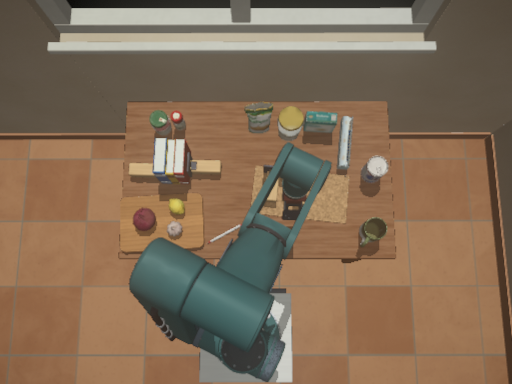

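The red book closed only the small gaps in the row (about 2 mm). The far end is unmoved, and the robot is clear of everything.

```bash
python3 -c "
from bench import *
print(close_job(),current_clock())"
```

```text
the job is handed in; nothing more can be done
the job is handed in; nothing more can be done
```

The right-hand bookend was the one that grips; it now stands square and snug against the red book, centred to about 2 mm, the two slippery ones were slid about 13 mm and never lifted, and the final press moved the red book about 2 mm to close the row's gaps while its far end stayed put; handed in at about 43 s.

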